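Open the reverse-thread jar

TASK

Open the left one of the two filler-kit jars and set its cap, right way up, on the wooden coaster: the two are threaded opposite ways so that their caps cannot be swapped, and nothing shows which is which. Carry the jar by its body, never by the cap, seat it in the square pocket of the kit's stand where it cannot turn, let go, then take the cap, feel which way it gives, and unscrew it. Leave the opened jar in the stand, the other jar closed where it stands, and the rest of the desk undisturbed.

Things in the scene. Friction and masses are not known exactly. Their poses are not given: they have to be found in the camera images.
- jar_a: one of two equal white jars with blank brown labels: square body 62 x 62 mm (rounded corners), 80 mm tall below the cap, 108 mm tall capped, 0.36 to 0.55 kg, loose, upright. Origin at the centre of its underside, z up, x and y square to its flat sides. On the bare desk the jar may turn with its cap; in the stand it can turn only about 6 degrees either way
- jar_b: the other jar, alike in all. At the start one jar stands at the left (y from 0.27 to 0.33), the other at the right (y from 0.125 to 0.165); either may be the left one. One jar has a right-hand thread (loosens counter-clockwise from above), the other a left-hand thread (loosens clockwise); neither names nor looks tell which
- cap_a: round cap of jar_a, like the other: ribbed, 56 mm diameter, 26 mm tall, 45 g, loose. Origin at the centre of its lower rim, 82 mm above the underside of a closed jar. Three-start thread: turned 60 to 88 degrees (aim for 78) the loosening way it comes free and lifts straight off; pulled up sooner it takes the jar along
- cap_b: cap of jar_b; as cap_a. Turned the tightening way, a cap meets a hard stop within 5 degrees (17 with the jar's play in the stand); the loosening way it turns with a light drag (under 0.1 N m) until another stop at about 90 degrees. The stops hold against more than 0.4 N m
- jar_stand: the kit's grey moulded stand, fixed to the desk: block 108 x 108 x 28 mm with one square pocket, sides along the stand's x and y: 67 x 67 mm at its floor (6 mm above the desk) and for 10 mm upwards, then flaring to 77 x 77 mm at the rim. Origin at the centre of its underside, z up
- wood_coaster: square wooden coaster, 92 x 92 x 8 mm, fixed to the desk, to the right of the stand. Origin at the centre of its underside
- remote: black remote control lying behind the right-hand jar, 193 x 46 x 19 mm; bystander, leave it
- clear_tape: roll of tape lying flat behind the left-hand jar, 96 mm diameter, 48 mm tall; bystander, leave it
- glue_stick: glue stick standing behind the stand, 28 mm diameter, 86 mm tall; bystander, leave it
- phone: black phone lying behind the stand, 73 x 150 x 9 mm; bystander, leave it

How it is judged (in metres and radians):
On the way, in this order (a step that is already met when the one before it is completed fails the run):
1. the left jar, still capped, stands upright on the floor of the stand's pocket and has been let go (((world y of jar_b between 0.1 and 0.22 m and distance of jar_b from where it was at the start of the episode below 0.025 m and distance of cap_b from where it was at the start of the episode below 0.03 m and horizontal distance between jar_a and jar_stand below 0.008 m and z of jar_a in the frame of jar_stand between 0.004 and 0.009 m and angle between jar_a's own z axis and vertical below 0.1 rad and contact force between the fingers and jar_a below 0.1 N and z of cap_a in the frame of jar_a below 0.09 m and linear speed of jar_a below 0.03 m/s) or (world y of jar_a between 0.1 and 0.22 m and distance of jar_a from where it was at the start of the episode below 0.025 m and distance of cap_a from where it was at the start of the episode below 0.03 m and horizontal distance between jar_b and jar_stand below 0.008 m and z of jar_b in the frame of jar_stand between 0.004 and 0.009 m and angle between jar_b's own z axis and vertical below 0.1 rad and contact force between the fingers and jar_b below 0.1 N and z of cap_b in the frame of jar_b below 0.09 m and linear speed of jar_b below 0.03 m/s))), for 0.2 s.
2. its cap has come off upwards while the jar stays in the stand (((world y of jar_b between 0.1 and 0.22 m and distance of jar_b from where it was at the start of the episode below 0.025 m and distance of cap_b from where it was at the start of the episode below 0.03 m and horizontal distance between jar_a and jar_stand below 0.008 m and z of jar_a in the frame of jar_stand between 0.004 and 0.009 m and angle between jar_a's own z axis and vertical below 0.1 rad and z of cap_a in the frame of jar_a above 0.108 m) or (world y of jar_a between 0.1 and 0.22 m and distance of jar_a from where it was at the start of the episode below 0.025 m and distance of cap_a from where it was at the start of the episode below 0.03 m and horizontal distance between jar_b and jar_stand below 0.008 m and z of jar_b in the frame of jar_stand between 0.004 and 0.009 m and angle between jar_b's own z axis and vertical below 0.1 rad and z of cap_b in the frame of jar_b above 0.108 m))), for 0.05 s.
At the end, for the whole second after the job is handed in: The jar from the left stands upright (6 degrees) at rest on the floor of the stand's pocket; its cap rests level, rim down, on the wooden coaster, centres within 32 mm; the other jar is closed, within 25 mm of where it stood (((world y of jar_b between 0.1 and 0.22 m and distance of jar_b from where it was at the start of the episode below 0.025 m and distance of cap_b from where it was at the start of the episode below 0.03 m and horizontal distance between jar_a and jar_stand below 0.008 m and z of jar_a in the frame of jar_stand between 0.004 and 0.009 m and angle between each of jar_a, cap_a's own z axis and vertical below 0.1 rad and z of cap_a in the frame of wood_coaster between 0.004 and 0.012 m and horizontal distance between cap_a and wood_coaster below 0.032 m and linear speed of each of cap_a, jar_a below 0.02 m/s) or (world y of jar_a between 0.1 and 0.22 m and distance of jar_a from where it was at the start of the episode below 0.025 m and distance of cap_a from where it was at the start of the episode below 0.03 m and horizontal distance between jar_b and jar_stand below 0.008 m and z of jar_b in the frame of jar_stand between 0.004 and 0.009 m and angle between each of jar_b, cap_b's own z axis and vertical below 0.1 rad and z of cap_b in the frame of wood_coaster between 0.004 and 0.012 m and horizontal distance between cap_b and wood_coaster below 0.032 m and linear speed of each of cap_b, jar_b below 0.02 m/s))); the robot touches nothing.
It fails at once if the fingers pressed on a cap whose jar was not seated in the stand ((contact force between the fingers and cap_a above 1 N and not (horizontal distance between jar_a and jar_stand below 0.008 m and z of jar_a in the frame of jar_stand between 0.004 and 0.022 m)) or (contact force between the fingers and cap_b above 1 N and not (horizontal distance between jar_b and jar_stand below 0.008 m and z of jar_b in the frame of jar_stand between 0.004 and 0.022 m))).
It fails at once if a jar was tipped over (angle between any of jar_a, jar_b's own z axis and vertical above 0.5 rad).
It fails at once if the remote, tape roll, glue stick or phone was pushed more than 30 mm (distance of any of remote, clear_tape, glue_stick, phone from where it was at the start of the episode above 0.03 m).
It also fails if it takes over 54 s, if anything falls off the work surface, if the arm or the gripper's body presses on something with over 40 N, if the wrist force passes 120 N, or if a joint passes its speed limit or range.

ROBOT

A 6-joint arm with a two-finger parallel gripper is mounted at the origin on a cart in front of the work surface, level with it; the furniture and walls round the work are solid. World frame = base frame: x ahead of the robot, y to its left, z up, the work surface at z = 0. Lengths are in m, angles in degrees, forces in N, time in s.
With the tool pointing down it reaches from about 0.4 to 0.825 m from the base axis. Payload 7 kg.
Tool frame: the origin (TCP) lies midway between the tips of the shut fingers; the grasp point (between the pads) lies r.grip_depth behind it (r.grip_depth is the distance from the TCP to the grasp point, in m); z points along the fingers, y is the line along which they close (so a half turn about z gives the same grasp; the last joint's range is limited). The gripper opens to 88 mm and grips with 3 to 60 N. Pads are 19 mm wide; open, the fingers measure 130 mm over their backs; the gripper's body (78 mm by 193 mm) begins 47 mm behind the grasp point.
Start: joints at [-49.441, 20.546, 0.682, 0, -70.136, -16.507], TCP at [0.275, -0.616, 0.227] pointing down, gripper open.
Joint ranges: [-176.03, 176.03], [-82.01, 121.73], [-58.28, 71.71], [-173.87, 95.51], [-174.79, -0.11], [-173.66, 173.66]. Speed limits (degrees/s): [136.94, 136.94, 172.46, 180, 180, 180].

INTERFACE

Orientations are given as [roll, pitch, yaw] about the fixed x, y, z axes, in that order (R = Rz(yaw) Ry(pitch) Rx(roll)).
In Python, from plant import r, imaging, order gives the robot as it stands (r), with the cameras (imaging) and the job (order).
- The arm moves only by the shell command python3 drive.py FILE [OPENING] [FORCE], which reads ROWS from the file FILE. ROWS is a JSON list of rows, 1 to 12 of them, each written [[dx, dy, dz], [rx, ry, rz]]: dx, dy, dz in m, then a rotation vector rx, ry, rz in degrees; each row is the pose to reach, as a shift and turn from the pose commanded when the command began, along the tool's axes at that moment; what a row does not reach only later rows make up. A row lasts 1/12 s, in which the tool goes at most 0.0417 m and 7.16 degrees, less where a joint would pass 70% of its speed; a pose out of reach is approached as far as the arm can. OPENING is the finger opening in m, set as the command begins (- or left out keeps the last). The fingers move at their own pace and stop on an object; FORCE is the grip in N (left out, the last holds). Time passes only in rows, so rows that do not move let the fingers close. It prints the time, the measured TCP pose, the force, the opening and the grip force at its end. Input that does not fit is refused with a message, and nothing moves.
- r.get_state(): the state, without advancing time (a new reading comes with each control period).
- imaging.capture(name): name is "scene" or "top" or "wrist"; returns a dict with "frame" (400x640x3 uint8, red, green, blue), "z_map" (400x640 float32, m along the optical axis (not along the pixel's ray), 0 where there is no reading), "fx", "fy", "cx", "cy" (pixels), "D" ([k1, k2, p1, p2, k3] as OpenCV has them; the pictures are not rectified), "cam_to_world" (4x4, takes a point from camera to world coordinates). Camera axes: x right, y down, z forward; pixel columns grow to the right and rows downward; lengths in m; the calibration is good to about 2 mm. A picture is of the moment at which its call begins.
- order.close_job(): hands the job in; it is judged then, once.
The state is a dict: "time_s": time; "joints": joint angles; "qd": joint speeds; "joint_torque": joint torques, N m; "tcp_pos": TCP position; "eef_rot": TCP orientation; "contact_force": force on the tool from outside, world axes, zero at the start; "moment": the same for the moment, N m; "gripper_width": finger opening in m; "gripper_force": force on a finger pad.
Only numpy, scipy, OpenCV 4.12 (cv2) and the standard library are available. Lean on these libraries where they do the work, as an engineer would, in place of code of your own. Each camera call takes 0.05 s, during which the arm holds its last target. There are 200 camera calls.

## Working session

There is one attempt and no reset: what is moved stays moved. The work goes in short steps, Python scripts to look and compute and a shell command to move; the robot and the scene stay as the last step left them, time stands still between calls to the robot, and variables do not carry over. Pictures are saved under pics/ and viewed, at most 10 in all, crops included, and the job is handed in when it is done.

```bash
ls; mkdir -p pics
python3 - <<'E'
from plant import r, imaging, order
import cv2,numpy as np
print(r.grip_depth, r.get_state())
for n in ("scene","top"):
    c=imaging.capture(n); np.savez(f"{n}0.npz",**{k:np.array(v) for k,v in c.items()})
    cv2.imwrite(f"pics/{n}0.png",c["frame"][...,::-1])
    print(n,c["fx"],c["fy"],c["cx"],c["cy"],c["D"],np.round(c["cam_to_world"],3).tolist())
E
```

```text
drive.py
pics
plant.py
0.0188 {'time_s': 0.0, 'joints': array([-4.94423206e+01,  2.05906702e+01,  6.31419493e-01, -2.07916424e-02,
       -7.01346452e+01, -1.65075339e+01]), 'qd': array([ 0.00776224, -0.04305278,  0.09078894,  0.07719648,  0.01830946,
       -0.05877175]), 'joint_torque': array([ 3.24252669e-04, -5.82723498e+01,  2.93041545e+01,  6.99675098e+00,
        6.74502837e-03, -2.27330665e-04]), 'tcp_pos': array([ 0.27486215, -0.61594868,  0.22561132]), 'eef_rot': array([ 1.79904420e+02, -7.94273936e-03, -1.55956929e+02]), 'contact_force': array([0.3628808 , 0.90990195, 0.12606439]), 'moment': array([-0.01601051, -0.01402318, -0.01488502]), 'gripper_force': 0.0, 'gripper_width': 0.08747941700552408}
scene 514.4067955473715 514.4067955473715 318.58184018599934 211.7158420772004 [-0.02494879  0.          0.          0.          0.        ] [[-0.495, -0.35, 0.795, -0.488], [-0.869, 0.218, -0.445, 0.585], [-0.017, -0.911, -0.412, 0.63], [0.0, 0.0, 0.0, 1.0]]
top 490.8382645128851 490.8382645128851 336.6049488643872 198.32843979035465 [-0.05225944  0.          0.          0.          0.        ] [[0.026, -0.991, 0.127, 0.387], [-1.0, -0.027, -0.003, -0.011], [0.007, -0.127, -0.992, 1.612], [0.0, 0.0, 0.0, 1.0]]
```

View pics/top0.png

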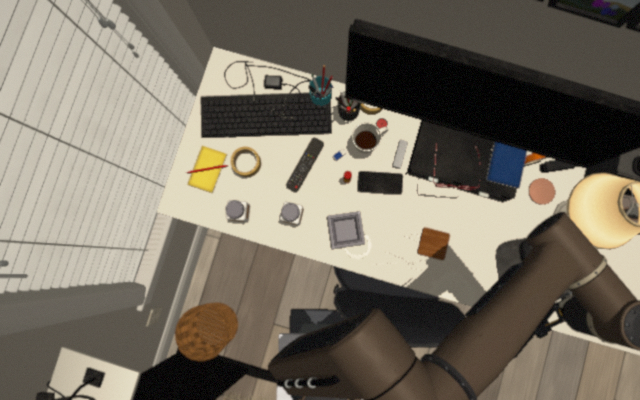

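View pics/scene0.png

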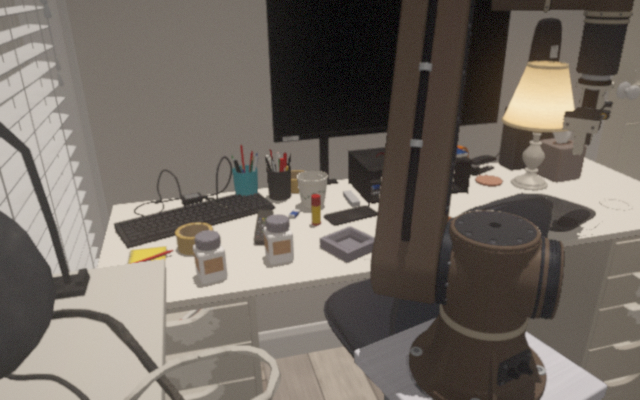

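The top view shows the left jar's cap at (236,209), the right jar's at (291,211), the stand at (346,230) and the coaster at (434,243). The scene view shows the left cap at (209,240) and the right cap at (279,226). Next I'll get rough positions from the top view.

```bash
cat > h.py <<'E'
import cv2,numpy as np
from scipy.spatial.transform import Rotation as R
def ray(c,uv):
    K=np.array([[c["fx"],0,c["cx"]],[0,c["fy"],c["cy"]],[0,0,1]],float)
    p=cv2.undistortPoints(np.array(uv,float).reshape(-1,1,2),K,np.array(c["D"],float))[:,0]
    T=np.array(c["cam_to_world"]); return T[:3,3],np.c_[p,np.ones(len(p))]@T[:3,:3].T
def plane(c,uv,z):
    o,d=ray(c,uv); return o+d*((z-o[2])/d[:,2])[:,None]
def cloud(c):
    h,w=c["z_map"].shape; u,v=np.meshgrid(np.arange(w),np.arange(h))
    o,d=ray(c,np.stack([u,v],-1).reshape(-1,2))
    return (o+d*np.array(c["z_map"]).reshape(-1,1)).reshape(h,w,3)
def two(c1,uv1,c2,uv2):
    o1,d1=ray(c1,[uv1]);o2,d2=ray(c2,[uv2]);d1,d2=d1[0],d2[0]
    s=np.linalg.lstsq(np.c_[d1,-d2],o2-o1,rcond=None)[0]
    a,b=o1+s[0]*d1,o2+s[1]*d2; return (a+b)/2,np.linalg.norm(a-b)
def tool(st,p):   # world point -> shift of TCP in tool axes
    return R.from_euler("xyz",st["eef_rot"],degrees=True).inv().apply(np.array(p)-st["tcp_pos"])
E
python3 - <<'E'
from h import *
c=np.load("top0.npz"); P=cloud(c)
for n,(u,v) in dict(Lcap=(236,209),Rcap=(291,211),stand=(346,230),rim=(331,232),coaster=(434,243),desk=(300,250),glue=(347,176),tape=(246,149)).items():
    print(n,P[v,u].round(3),plane(c,[(u,v)],P[v,u,2])[0].round(3))
s=np.load("scene0.npz")
print(two(c,(236,206),s,(208,234)),two(c,(291,208),s,(277,219)))
for n,z,box in (("stand",.028,(318,205,376,255)),("coaster",.008,(412,220,460,268))):
    x0,y0,x1,y1=box; f=c["frame"][y0:y1,x0:x1].astype(int)
    m=(f.max(-1)<150) if n=="stand" else (f[...,0]-f[...,2]>40)
    ct=max(cv2.findContours(m.astype(np.uint8),0,2)[0],key=cv2.contourArea)
    q=cv2.boxPoints(cv2.minAreaRect(ct))+[x0,y0]; w=plane(c,q,z)
    e=w[1]-w[0]; print(n,w.mean(0).round(4),np.linalg.norm(np.diff(w,axis=0),axis=1).round(3),np.degrees(np.arctan2(e[1],e[0]))%90)
E
```

```text
Lcap [0.539 0.294 0.107] [0.539 0.294 0.107]
Rcap [0.537 0.124 0.106] [0.537 0.124 0.106]
stand [ 0.49 -0.05 -0.  ] [ 0.49 -0.05 -0.  ]
rim [ 0.48  -0.001  0.03 ] [ 0.48  -0.001  0.03 ]
coaster [ 0.454 -0.337  0.013] [ 0.454 -0.337  0.013]
desk [0.421 0.099 0.002] [0.421 0.099 0.002]
glue [ 0.656 -0.047  0.081] [ 0.656 -0.047  0.081]
tape [0.742 0.283 0.05 ] [0.742 0.283 0.05 ]
(array([0.54829081, 0.29435764, 0.10643099]), np.float64(0.0002293029663181538)) (array([0.54643642, 0.12325026, 0.10270798]), np.float64(0.0025511030295300714))
stand [ 0.4883 -0.0463  0.028 ] [0.106 0.105 0.106] 9.688020921441407
coaster [ 0.4548 -0.3378  0.008 ] [0.095 0.095 0.095] 76.29213516019087
```

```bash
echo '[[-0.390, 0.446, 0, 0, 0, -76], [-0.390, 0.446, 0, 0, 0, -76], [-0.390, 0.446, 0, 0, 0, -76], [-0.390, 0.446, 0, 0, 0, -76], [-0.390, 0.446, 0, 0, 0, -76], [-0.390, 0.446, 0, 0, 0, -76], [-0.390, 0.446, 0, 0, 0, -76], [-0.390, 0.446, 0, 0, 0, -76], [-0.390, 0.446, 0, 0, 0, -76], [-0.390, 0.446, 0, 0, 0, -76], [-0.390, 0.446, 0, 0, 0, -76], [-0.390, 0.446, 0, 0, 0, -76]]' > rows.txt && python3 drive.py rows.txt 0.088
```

```text
refused: ROWS must be rows with the three-number parts in brackets of their own. Nothing was moved.
```

I used the wrong layout. The manual says rows with the three-number parts in brackets of their own; once more.

```bash
echo '[[[-0.390, 0.446, 0], [0, 0, -76]], [[-0.390, 0.446, 0], [0, 0, -76]], [[-0.390, 0.446, 0], [0, 0, -76]], [[-0.390, 0.446, 0], [0, 0, -76]], [[-0.390, 0.446, 0], [0, 0, -76]], [[-0.390, 0.446, 0], [0, 0, -76]], [[-0.390, 0.446, 0], [0, 0, -76]], [[-0.390, 0.446, 0], [0, 0, -76]], [[-0.390, 0.446, 0], [0, 0, -76]], [[-0.390, 0.446, 0], [0, 0, -76]], [[-0.390, 0.446, 0], [0, 0, -76]], [[-0.390, 0.446, 0], [0, 0, -76]]]' > rows.txt && python3 drive.py rows.txt 0.088
python3 - <<'E'
from plant import r, imaging, order
from h import *
c=imaging.capture("wrist"); np.savez("w1.npz",**{k:np.array(v) for k,v in c.items()}); cv2.imwrite("pics/w1.png",c["frame"][...,::-1])
s=r.get_state(); print(s["tcp_pos"],s["eef_rot"],s["joints"]); print(c["fx"],np.round(c["cam_to_world"],3).tolist())
E
```

```text
time_s: 1.1
tcp_pos: [0.4221, -0.1365, 0.2267]
eef_rot: [-180.0, 0.0, -79.7]
contact_force: [1.4, 0.7, 0.2]
gripper_width: 0.0878
gripper_force: 0.0
[ 0.42454439 -0.13140809  0.2268424 ] [-1.79865392e+02  5.27470780e-02 -7.96772977e+01] [ 8.31480430e+00 -1.93472086e+00 -2.68061372e+01 -6.33700393e-02
 -6.49959195e+01  2.03455493e+00]
300.09960588808354 [[-0.984, -0.171, -0.048, 0.435], [-0.178, 0.947, 0.266, -0.208], [-0.0, 0.271, -0.963, 0.385], [0.0, 0.0, 0.0, 1.0]]
```

View pics/w1.png

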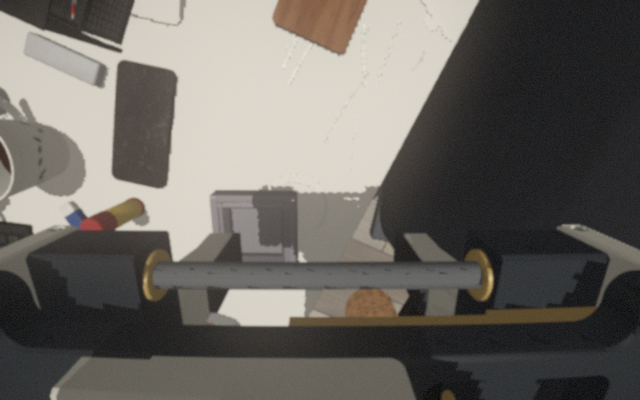

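The wrist view shows the stand partly visible at (255,225), between the fingers. The camera sees the tool's +x side, so I'll place the tool beyond each thing, towards +y, to look at it.

```bash
cat > snap.py <<'E'
import sys
from plant import r, imaging, order
from h import *
n=sys.argv[1]; c=imaging.capture("wrist"); s=r.get_state()
np.savez(n+".npz",tcp=s["tcp_pos"],rot=s["eef_rot"],**{k:np.array(v) for k,v in c.items()}); cv2.imwrite(f"pics/{n}.png",c["frame"][...,::-1])
print(s["tcp_pos"].round(4),s["eef_rot"].round(2),s["joints"].round(1))
E
echo '[[[-0.029, -0.016, 0], [0, 0, 0]], [[-0.058, -0.033, 0], [0, 0, 0]], [[-0.088, -0.05, 0], [0, 0, 0]], [[-0.117, -0.066, 0], [0, 0, 0]], [[-0.146, -0.083, 0], [0, 0, 0]], [[-0.175, -0.099, 0], [0, 0, 0]], [[-0.175, -0.099, 0], [0, 0, 0]], [[-0.175, -0.099, 0], [0, 0, 0]]]' > rows.txt && python3 drive.py rows.txt; python3 snap.py s1
echo '[[[-0.035, 0, 0], [0, 0, 0]], [[-0.07, 0, 0], [0, 0, 0]], [[-0.07, 0, 0], [0, 0, 0]], [[-0.07, 0, 0], [0, 0, 0]]]' > rows.txt && python3 drive.py rows.txt; python3 snap.py s2
echo '[[[-0.04, 0, 0], [0, 0, 0]], [[-0.08, 0, 0], [0, 0, 0]], [[-0.12, 0, 0], [0, 0, 0]], [[-0.16, 0, 0], [0, 0, 0]], [[-0.20, 0, 0], [0, 0, 0]], [[-0.235, 0, 0], [0, 0, 0]], [[-0.235, 0, 0], [0, 0, 0]], [[-0.235, 0, 0], [0, 0, 0]]]' > rows.txt && python3 drive.py rows.txt; python3 snap.py j1
echo '[[[-0.03, 0, 0], [0, 0, 0]], [[-0.06, 0, 0], [0, 0, 0]], [[-0.06, 0, 0], [0, 0, 0]], [[-0.06, 0, 0], [0, 0, 0]]]' > rows.txt && python3 drive.py rows.txt; python3 snap.py j2
python3 -c "
import cv2,numpy as np
cv2.imwrite('pics/m.png',np.vstack([np.hstack([cv2.resize(cv2.imread(f'pics/{a}.png'),(400,250),interpolation=3) for a in p]) for p in (('s1','s2'),('j1','j2'))]))"
```

```text
time_s: 1.82
tcp_pos: [0.4893, 0.0525, 0.2259]
eef_rot: [179.9, -0.0, -79.8]
contact_force: [-0.2, -1.4, -0.4]
gripper_width: 0.0875
gripper_force: 0.0
[0.4889 0.0515 0.226 ] [ 1.7992e+02 -1.0000e-02 -7.9870e+01] [ 29.    3.1 -21.8  -0.  -65.1 -18.8]
time_s: 2.2
tcp_pos: [0.4764, 0.1202, 0.2265]
eef_rot: [180.0, 0.0, -79.9]
contact_force: [-0.9, -0.2, 0.5]
gripper_width: 0.0875
gripper_force: 0.0
[0.4765 0.1195 0.2265] [179.98  -0.   -79.92] [ 37.1   3.  -21.8  -0.  -65.1 -27. ]
time_s: 2.92
tcp_pos: [0.436, 0.3515, 0.226]
eef_rot: [180.0, -0.1, -79.9]
contact_force: [0.5, -0.2, -0.4]
gripper_width: 0.0876
gripper_force: 0.0
[0.4361 0.3505 0.2261] [ 1.7995e+02 -5.0000e-02 -7.9970e+01] [ 58.8   9.8 -14.1  -0.  -66.2 -48.8]
time_s: 3.3
tcp_pos: [0.4259, 0.4096, 0.2263]
eef_rot: [180.0, -0.0, -80.0]
contact_force: [-0.0, -1.5, -0.2]
gripper_width: 0.0877
gripper_force: 0.0
[0.426  0.409  0.2264] [ 1.7997e+02 -3.0000e-02 -8.0020e+01] [ 62.8  12.7 -10.3  -0.  -67.  -52.8]
```

View pics/m.png

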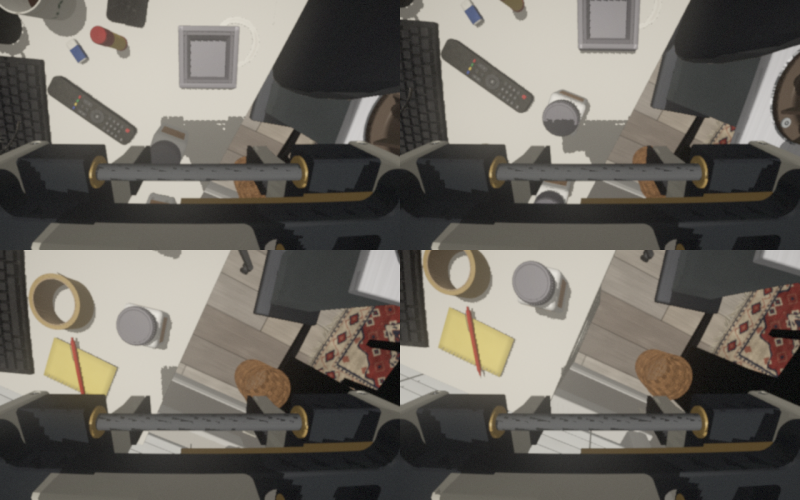

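The composite (half-scale tiles) shows the stand at about (208,57) in s1. The left jar's cap is at (138,325) in j1 and (534,283) in j2, and the jar looks turned a little relative to the tool.

```bash
cat > m1.py <<'E'
from h import *
def blob(m):
    ct=max(cv2.findContours(m.astype(np.uint8),0,2)[0],key=cv2.contourArea); return ct
L={n:dict(np.load(n+".npz")) for n in ("j1","j2","s1","s2")}
g=(0.545,0.294); ell={}
side=[]
for n in ("j1","j2"):
    c=L[n]; P=cloud(c); near=np.hypot(P[...,0]-g[0],P[...,1]-g[1])<.07
    hsv=cv2.cvtColor(c["frame"],cv2.COLOR_RGB2HSV)
    m=near&(P[...,2]>.1); ct=blob(m); e=cv2.fitEllipse(ct); ell[n]=e[0]
    print(n,"cap top z",np.median(P[m][:,2]).round(4),"ell",np.round(e[0],1),np.round(e[1],1),"plane",plane(c,[e[0]],.108)[0].round(4), "px colour",c["frame"][int(e[0][1]),int(e[0][0])])
    q=P[near&(P[...,2]>.02)&(P[...,2]<.079)]; side.append(q)
print("two-view cap top",two(L["j1"],ell["j1"],L["j2"],ell["j2"]))
q=np.vstack(side); print(len(q),np.percentile(q,[1,50,99],axis=0).round(3).tolist())
rc=cv2.minAreaRect((q[:,:2]*1000).astype(np.float32)); print("jar rect",rc)
for s in side: print(cv2.minAreaRect((s[:,:2]*1000).astype(np.float32)))
# stand
for n in ("s1","s2"):
    c=L[n]; P=cloud(c); near=np.hypot(P[...,0]-.488,P[...,1]+.046)<.1
    m=near&(P[...,2]>.024)&(P[...,2]<.034); z=np.median(P[m][:,2]); ct=blob(m)
    b=cv2.boxPoints(cv2.minAreaRect(ct)); rc=cv2.minAreaRect(plane(c,ct[:,0],.028)[:,:2].astype(np.float32)*1000)
    print(n,"rim z",z.round(4),rc, plane(c,[b.mean(0)],.028)[0])
    f=near&(abs(P[...,2]-.006)<.004)&(np.hypot(P[...,0]-.488,P[...,1]+.046)<.048); ct=blob(f)
    print(" floor",cv2.minAreaRect(plane(c,ct[:,0],.006)[:,:2].astype(np.float32)*1000))
E
python3 m1.py
```

```text
j1 cap top z 0.3159 ell [  1.4 328.2] [139.4 376.1] plane [0.7751 0.5752 0.108 ] px colour [26 29 30]
j2 cap top z 0.1081 ell [211.7  51.7] [63.9 70.4] plane [0.5363 0.2998 0.108 ] px colour [153 147 145]
two-view cap top (array([0.46842408, 0.32160985, 0.34826449]), np.float64(0.038562990486352755))
2188 [[0.505, 0.269, 0.021], [0.508, 0.301, 0.073], [0.565, 0.332, 0.079]]
jar rect ((536.7493896484375, 300.0232849121094), (63.084129333496094, 62.005767822265625), 86.7652816772461)
((537.1773681640625, 299.79046630859375), (62.33176040649414, 61.368385314941406), 86.48477935791016)
((535.9347534179688, 299.92681884765625), (62.971317291259766, 60.16758728027344), 85.78643035888672)
s1 rim z 0.0279 ((488.4742736816406, -48.812522888183594), (108.30726623535156, 106.7772216796875), 10.13205337524414) [ 0.48778442 -0.05058562  0.028     ]
 floor ((488.01629638671875, -49.330623626708984), (68.03942108154297, 67.54576873779297), 10.199975967407227)
s2 rim z 0.0278 ((485.96380615234375, -33.97252655029297), (108.4557113647461, 80.1421890258789), 10.232267379760742) [ 0.48550498 -0.0348217   0.028     ]
 floor ((488.13446044921875, -49.26339340209961), (68.44550323486328, 63.73407745361328), 10.2117338180542)
```

```bash
sed -i 's/near&(P\[...,2\]>.1);/near\&(P[...,2]>.1)\&(P[...,2]<.115);/' m1.py; python3 m1.py | head -3
echo '[[[0.032, -0.023, 0.015], [0, 0, 3.4]], [[0.063, -0.045, 0.03], [0, 0, 6.8]], [[0.095, -0.067, 0.045], [0, 0, 10.1]], [[0.1266, -0.0899, 0.06], [0, 0, 13.5]], [[0.1266, -0.0899, 0.06], [0, 0, 13.5]], [[0.1266, -0.0899, 0.06], [0, 0, 13.5]], [[0.1266, -0.0899, 0.06], [0, 0, 13.5]]]' > rows.txt && python3 drive.py rows.txt
python3 - <<'E'
from plant import r, imaging, order
from h import *
s=r.get_state(); print(s["tcp_pos"],s["eef_rot"],tool(s,[.5365,.300,.047]))
E
```

```text
j1 cap top z 0.1081 ell [216.5 120.9] [59.8 64.7] plane [0.5367 0.2988 0.108 ] px colour [150 146 144]
j2 cap top z 0.1081 ell [211.7  51.7] [63.9 70.4] plane [0.5363 0.2998 0.108 ] px colour [153 147 145]
two-view cap top (array([0.53825861, 0.29910283, 0.10274142]), np.float64(0.00020323525565201037))
time_s: 3.93
tcp_pos: [0.5365, 0.2998, 0.1669]
eef_rot: [-180.0, -0.0, -93.6]
contact_force: [0.2, 0.7, 0.3]
gripper_width: 0.0876
gripper_force: 0.0
[0.53651942 0.29979821 0.16690118] [-1.79993720e+02 -1.03217032e-03 -9.35652289e+01] [-2.02350853e-04  4.50750526e-05  1.19901172e-01]
```

Aligned above the left jar, so I'll go down and grip its body.

```bash
echo '[[[0, 0, 0.035], [0, 0, 0]], [[0, 0, 0.07], [0, 0, 0]], [[0, 0, 0.1], [0, 0, 0]], [[0, 0, 0.12], [0, 0, 0]], [[0, 0, 0.12], [0, 0, 0]], [[0, 0, 0.12], [0, 0, 0]]]' > rows.txt && python3 drive.py rows.txt
echo '[[[0, 0, 0], [0, 0, 0]], [[0, 0, 0], [0, 0, 0]], [[0, 0, 0], [0, 0, 0]], [[0, 0, 0], [0, 0, 0]], [[0, 0, 0], [0, 0, 0]], [[0, 0, 0], [0, 0, 0]], [[0, 0, 0], [0, 0, 0]], [[0, 0, 0], [0, 0, 0]], [[0, 0, 0], [0, 0, 0]], [[0, 0, 0], [0, 0, 0]]]' > rows.txt && python3 drive.py rows.txt 0.05 35
```

```text
time_s: 4.43
tcp_pos: [0.5355, 0.3019, 0.0469]
eef_rot: [180.0, -0.1, -93.4]
contact_force: [0.2, 0.6, 0.8]
gripper_width: 0.0874
gripper_force: 0.0
time_s: 5.27
tcp_pos: [0.5372, 0.3023, 0.048]
eef_rot: [-179.9, 0.1, -93.4]
contact_force: [0.7, 0.1, 6.3]
gripper_width: 0.0618
gripper_force: 35.0
```

```bash
echo '[[[0, 0, -0.02], [0, 0, 0]], [[0, 0, -0.05], [0, 0, 0]], [[0, 0, -0.08], [0, 0, 0]], [[0, 0, -0.11], [0, 0, 0]], [[0, 0, -0.14], [0, 0, 0]], [[0, 0, -0.14], [0, 0, 0]], [[0, 0, -0.14], [0, 0, 0]]]' > rows.txt && python3 drive.py rows.txt
python3 - <<'E'
from plant import r, imaging, order
from h import *
s=r.get_state(); print(s["tcp_pos"],s["eef_rot"],tool(s,[.488,-.0492,.187]))
E
```

```text
time_s: 5.85
tcp_pos: [0.536, 0.3018, 0.1876]
eef_rot: [-180.0, 0.1, -93.5]
contact_force: [-0.4, -0.2, -7.1]
gripper_width: 0.0618
gripper_force: 35.0
[0.53599182 0.30181785 0.187604  ] [-1.79954760e+02  1.28129221e-01 -9.34725468e+01] [ 3.53280708e-01  2.66422956e-02 -2.07069771e-04]
```

```bash
echo '[[[0.035, 0.003, 0], [0, 0, -1.4]], [[0.07, 0.005, 0], [0, 0, -2.8]], [[0.105, 0.008, 0], [0, 0, -4.2]], [[0.14, 0.011, 0], [0, 0, -5.6]], [[0.175, 0.013, 0], [0, 0, -7]], [[0.21, 0.016, 0], [0, 0, -8.4]], [[0.245, 0.018, 0], [0, 0, -9.8]], [[0.28, 0.021, 0], [0, 0, -11.2]], [[0.315, 0.024, 0], [0, 0, -12.6]], [[0.352, 0.0265, 0], [0, 0, -13.6]], [[0.352, 0.0265, 0], [0, 0, -13.6]], [[0.352, 0.0265, 0], [0, 0, -13.6]]]' > rows.txt && python3 drive.py rows.txt
echo '[[[0, 0, 0], [0, 0, 0]], [[0, 0, 0], [0, 0, 0]]]' > rows.txt && python3 drive.py rows.txt
cat > capz.py <<'E'
from plant import r, imaging, order
from h import *
import sys
st=r.get_state(); print(st["tcp_pos"].round(4),st["eef_rot"].round(2),st["joints"].round(1))
for n in ("top","scene"):
    c=imaging.capture(n); np.savez("chk_"+n+".npz",**{k:np.array(v) for k,v in c.items()})
    o=np.array(c["cam_to_world"]); p=np.linalg.inv(o)@np.r_[st["tcp_pos"],1]; 
    u,v=int(c["fx"]*p[0]/p[2]+c["cx"]),int(c["fy"]*p[1]/p[2]+c["cy"]); print(n,u,v)
    f=c["frame"][max(v-75,0):v+75,max(u-100,0):u+100,::-1]; cv2.imwrite(f"pics/{sys.argv[1]}_{n}.png",cv2.resize(f,None,fx=3,fy=3))
E
python3 capz.py a
python3 -c "
import cv2,numpy as np
cv2.imwrite('pics/a.png',np.hstack([cv2.resize(cv2.imread(f'pics/a_{n}.png'),(400,300)) for n in ('top','scene')]))"
```

```text
time_s: 6.85
tcp_pos: [0.4862, -0.0503, 0.1844]
eef_rot: [179.8, 0.0, -80.1]
contact_force: [-0.0, 0.0, -5.0]
gripper_width: 0.0615
gripper_force: 35.0
time_s: 7.02
tcp_pos: [0.4879, -0.0478, 0.1855]
eef_rot: [179.9, 0.0, -79.8]
contact_force: [0.1, 0.2, -5.3]
gripper_width: 0.0615
gripper_force: 35.0
[ 0.4879 -0.0478  0.1855] [ 1.7989e+02  2.0000e-02 -7.9840e+01] [ 17.4   5.  -25.4  -0.  -59.7  -7.2]
top 346 226
scene 349 180
```

View pics/a.png

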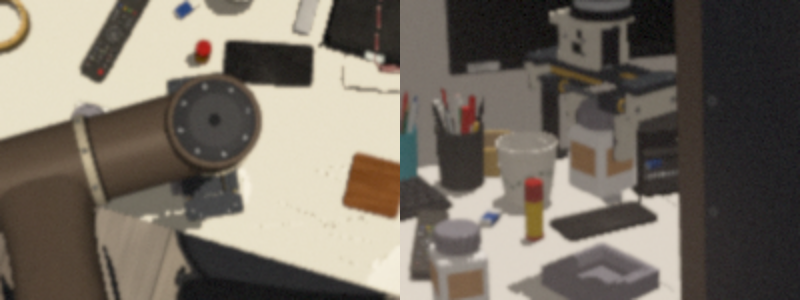

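The held jar is upright above the stand (the arm hides it in the top view; in the scene view it is level at (605,150)). I'll lower it.

```bash
echo '[[[0, 0, 0.03], [0, 0, 0]], [[0, 0, 0.06], [0, 0, 0]], [[0, 0, 0.09], [0, 0, 0]], [[0, 0, 0.105], [0, 0, 0]], [[0, 0, 0.112], [0, 0, 0]], [[0, 0, 0.118], [0, 0, 0]], [[0, 0, 0.118], [0, 0, 0]]]' > rows.txt && python3 drive.py rows.txt
echo '[[[0, 0, 0.004], [0, 0, 0]], [[0, 0, 0.008], [0, 0, 0]], [[0, 0, 0.012], [0, 0, 0]], [[0, 0, 0.014], [0, 0, 0]], [[0, 0, 0.014], [0, 0, 0]]]' > rows.txt && python3 drive.py rows.txt
```

```text
time_s: 7.7
tcp_pos: [0.4886, -0.0478, 0.0681]
eef_rot: [180.0, -0.0, -79.8]
contact_force: [0.1, -0.3, -5.1]
gripper_width: 0.0617
gripper_force: 35.0
time_s: 8.12
tcp_pos: [0.4883, -0.0483, 0.0544]
eef_rot: [180.0, 0.0, -79.9]
contact_force: [-0.1, 0.8, -5.5]
gripper_width: 0.0621
gripper_force: 35.0
```

```bash
echo '[[[0, 0, 0.001], [0, 0, 0]], [[0, 0, 0.002], [0, 0, 0]], [[0, 0, 0.002], [0, 0, 0]]]' > rows.txt && python3 drive.py rows.txt; echo '[[[0, 0, 0.001], [0, 0, 0]], [[0, 0, 0.001], [0, 0, 0]], [[0, 0, 0.001], [0, 0, 0]]]' > rows.txt && python3 drive.py rows.txt
```

```text
time_s: 8.37
tcp_pos: [0.4887, -0.0484, 0.0539]
eef_rot: [-180.0, -0.0, -79.8]
contact_force: [-5.8, -0.2, 10.1]
gripper_width: 0.0616
gripper_force: 35.0
time_s: 8.62
tcp_pos: [0.4887, -0.0484, 0.0539]
eef_rot: [-180.0, -0.0, -79.8]
contact_force: [-8.2, 1.7, 21.0]
gripper_width: 0.0619
gripper_force: 35.0
```

```bash
echo '[[[0, 0, 0], [0, 0, 0]], [[0, 0, 0], [0, 0, 0]], [[0, 0, 0], [0, 0, 0]], [[0, 0, 0], [0, 0, 0]], [[0, 0, -0.003], [0, 0, 0]], [[0, 0, -0.003], [0, 0, 0]]]' > rows.txt && python3 drive.py rows.txt 0.088
echo '[[[0, 0, -0.012], [0, 0, 0]], [[0, 0, -0.024], [0, 0, 0]], [[0, 0, -0.034], [0, 0, 0]], [[0, 0, -0.034], [0, 0, 0]], [[0, 0, -0.034], [0, 0, 0]]]' > rows.txt && python3 drive.py rows.txt
python3 - <<'E'
from plant import r, imaging, order
from h import *
c=imaging.capture("scene"); P=cloud(c); near=np.hypot(P[...,0]-.488,P[...,1]+.049)<.045
s=r.get_state(); print(s["tcp_pos"],s["joints"].round(1))
q=P[near&(P[...,2]>.03)&(P[...,2]<.13)]
f=c["frame"]; m=near&(P[...,2]>.02)&(P[...,2]<.2); v,u=np.nonzero(m); print(u.min(),u.max(),v.min(),v.max())
cv2.imwrite("pics/b.png",cv2.resize(f[130:290,250:450,::-1],None,fx=3.5,fy=3.5,interpolation=cv2.INTER_CUBIC))
E
```

```text
time_s: 9.12
tcp_pos: [0.4888, -0.0482, 0.055]
eef_rot: [-180.0, -0.0, -79.8]
contact_force: [0.4, 0.7, -0.4]
gripper_width: 0.087
gripper_force: 0.0
time_s: 9.53
tcp_pos: [0.4888, -0.0481, 0.0888]
eef_rot: [-179.9, 0.0, -79.9]
contact_force: [0.1, -0.0, -0.2]
gripper_width: 0.0877
gripper_force: 0.0
[ 0.48834974 -0.04823902  0.08832145] [ 17.4  11.3 -32.7  -0.  -46.   -7.2]
332 367 174 247
```

View pics/b.png

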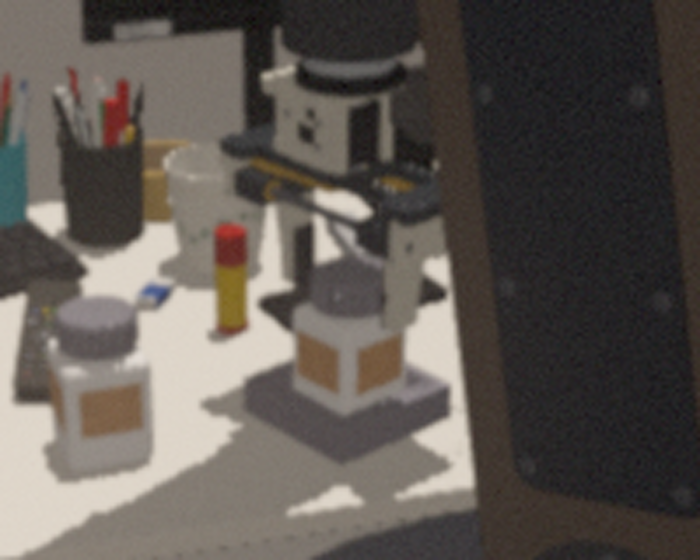

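The scene crop shows the jar seated upright in the stand at (350,350), with the cap between the open fingers and the right jar untouched. Next I'll grip the cap.

```bash
cat > st.py <<'E'
from plant import r, imaging, order
s=r.get_state(); print("Mz",s["moment"].round(3),"F",s["contact_force"].round(1),"rot",s["eef_rot"].round(1),"p",s["tcp_pos"].round(4),"j6",s["joints"][5].round(1),"w",round(s["gripper_width"],4))
E
echo '[[[0, 0, -0.002], [0, 0, 0]], [[0, 0, -0.002], [0, 0, 0]], [[0, 0, -0.002], [0, 0, 0]], [[0, 0, -0.002], [0, 0, 0]], [[0, 0, -0.002], [0, 0, 0]], [[0, 0, -0.002], [0, 0, 0]], [[0, 0, -0.002], [0, 0, 0]]]' > rows.txt && python3 drive.py rows.txt 0.045 25 >/dev/null; python3 st.py
echo '[[[0, 0, 0], [0, 0, -4]], [[0, 0, 0], [0, 0, -8]], [[0, 0, 0], [0, 0, -12]], [[0, 0, 0], [0, 0, -12]]]' > rows.txt && python3 drive.py rows.txt >/dev/null; python3 st.py
echo '[[[0, 0, 0], [0, 0, -3]], [[0, 0, 0], [0, 0, -6]], [[0, 0, 0], [0, 0, -6]]]' > rows.txt && python3 drive.py rows.txt >/dev/null; python3 st.py
```

```text
Mz [-0.051 -0.206  0.008] F [ 1.  -0.  -1.6] rot [180.    0.  -79.9] p [ 0.4885 -0.0483  0.0904] j6 -7.2 w 0.0557
Mz [ 1.347 -0.041 -0.583] F [ 0.9  4.1 -1.2] rot [-180.     0.   -67.8] p [ 0.4886 -0.0478  0.0905] j6 4.9 w 0.0556
Mz [ 0.192 -0.414 -0.922] F [ 1.6  0.5 -0.9] rot [-180.     0.   -61.9] p [ 0.4886 -0.0483  0.0905] j6 10.8 w 0.0561
```

Turning counter-clockwise meets a hard stop (Mz about -0.9 N m), so this jar loosens clockwise, which is +rz in the tool frame.

```bash
echo '[[[0, 0, 0], [0, 0, 5]], [[0, 0, 0], [0, 0, 10]], [[0, 0, 0], [0, 0, 15]], [[0, 0, 0], [0, 0, 20]], [[0, 0, 0], [0, 0, 25]], [[0, 0, 0], [0, 0, 30]], [[0, 0, 0], [0, 0, 35]], [[0, 0, 0], [0, 0, 35]]]' > rows.txt && python3 drive.py rows.txt >/dev/null; python3 st.py
echo '[[[0, 0, 0], [0, 0, 5]], [[0, 0, 0], [0, 0, 10]], [[0, 0, 0], [0, 0, 15]], [[0, 0, 0], [0, 0, 20]], [[0, 0, 0], [0, 0, 25]], [[0, 0, 0], [0, 0, 30]], [[0, 0, 0], [0, 0, 30]]]' > rows.txt && python3 drive.py rows.txt >/dev/null; python3 st.py
echo '[[[0, 0, 0], [0, 0, 5]], [[0, 0, 0], [0, 0, 10]], [[0, 0, 0], [0, 0, 15]], [[0, 0, 0], [0, 0, 20]], [[0, 0, 0], [0, 0, 20]]]' > rows.txt && python3 drive.py rows.txt >/dev/null; python3 st.py
```

```text
Mz [ 0.017  0.086 -0.005] F [0.7 0.3 2.6] rot [-180.    -0.   -97.2] p [ 0.4887 -0.0484  0.0909] j6 -24.6 w 0.0561
Mz [ 0.081  0.045 -0.051] F [0.  1.2 0.8] rot [-180.   -0. -127.] p [ 0.4886 -0.0484  0.0908] j6 -54.4 w 0.0555
Mz [-0.249 -0.156 -0.021] F [ 0.2 -1.3  1.3] rot [-180.     0.  -146.9] p [ 0.4886 -0.0484  0.0908] j6 -74.2 w 0.0561
```

```bash
echo '[[[0, 0, -0.001], [0, 0, 0]], [[0, 0, -0.0025], [0, 0, 0]], [[0, 0, -0.0025], [0, 0, 0]], [[0, 0, -0.0025], [0, 0, 0]]]' > rows.txt && python3 drive.py rows.txt >/dev/null; python3 st.py;python3 st.py
```

```text
Mz [-0.435 -0.502 -0.005] F [ 1.  -1.2 -0.1] rot [-180.     0.  -146.7] p [ 0.4886 -0.0483  0.0932] j6 -74.1 w 0.056
Mz [-0.435 -0.502 -0.005] F [ 1.  -1.2 -0.1] rot [-180.     0.  -146.7] p [ 0.4886 -0.0483  0.0932] j6 -74.1 w 0.056
```

```bash
echo '[[[0, 0, -0.002], [0, 0, 0]], [[0, 0, -0.004], [0, 0, 0]], [[0, 0, -0.004], [0, 0, 0]], [[0, 0, -0.004], [0, 0, 0]]]' > rows.txt && python3 drive.py rows.txt >/dev/null; python3 st.py; echo '[[[0, 0, -0.004], [0, 0, 0]], [[0, 0, -0.008], [0, 0, 0]], [[0, 0, -0.008], [0, 0, 0]], [[0, 0, -0.008], [0, 0, 0]]]' > rows.txt && python3 drive.py rows.txt >/dev/null; python3 st.py
```

```text
Mz [-0.623 -0.341  0.035] F [ 1.1 -2.   0.5] rot [-180.     0.  -146.8] p [ 0.4885 -0.0483  0.0972] j6 -74.2 w 0.0557
Mz [0.041 0.073 0.004] F [-0.3 -0.4 -0.9] rot [ 180.     0.  -146.8] p [ 0.4885 -0.0481  0.1054] j6 -74.2 w 0.0557
```

```bash
echo '[[[0, 0, -0.02], [0, 0, 0]], [[0, 0, -0.04], [0, 0, 0]], [[0, 0, -0.06], [0, 0, 0]], [[0, 0, -0.06], [0, 0, 0]], [[0, 0, -0.06], [0, 0, 0]]]' > rows.txt && python3 drive.py rows.txt >/dev/null; python3 st.py
python3 - <<'E'
from plant import r, imaging, order
from h import *
c=imaging.capture("scene"); cv2.imwrite("pics/c.png",cv2.resize(c["frame"][130:290,250:450,::-1],None,fx=3,fy=3,interpolation=cv2.INTER_CUBIC))
E
```

```text
Mz [ 0.021  0.055 -0.004] F [-0.5  0.7 -2. ] rot [-1.800e+02  1.000e-01 -1.468e+02] p [ 0.4889 -0.048   0.166 ] j6 -74.2 w 0.056
```

View pics/c.png

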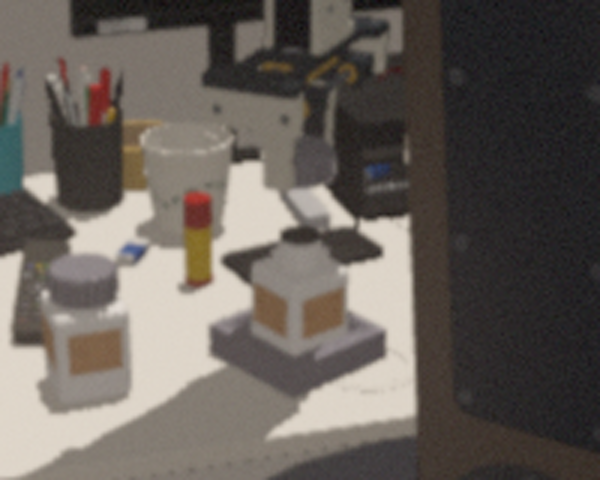

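The jar stands open in the stand at (300,300) and the cap is held in the fingers at (312,160). I'll carry the cap to the coaster.

```bash
echo '[[[0.021, -0.025, 0], [0, 0, 0]], [[0.042, -0.05, 0], [0, 0, 0]], [[0.063, -0.075, 0], [0, 0, 0]], [[0.083, -0.1, 0], [0, 0, 0]], [[0.104, -0.125, 0], [0, 0, 0]], [[0.125, -0.15, 0], [0, 0, 0]], [[0.146, -0.175, 0], [0, 0, 0]], [[0.167, -0.2, 0], [0, 0, 0]], [[0.187, -0.225, 0], [0, 0, 0]], [[0.187, -0.225, 0], [0, 0, 0]], [[0.187, -0.225, 0], [0, 0, 0]], [[0.187, -0.225, 0], [0, 0, 0]]]' > rows.txt && python3 drive.py rows.txt >/dev/null; python3 st.py
echo '[[[0, 0, 0.03], [0, 0, 0]], [[0, 0, 0.06], [0, 0, 0]], [[0, 0, 0.09], [0, 0, 0]], [[0, 0, 0.12], [0, 0, 0]], [[0, 0, 0.135], [0, 0, 0]], [[0, 0, 0.14], [0, 0, 0]], [[0, 0, 0.145], [0, 0, 0]], [[0, 0, 0.147], [0, 0, 0]], [[0, 0, 0.147], [0, 0, 0]]]' > rows.txt && python3 drive.py rows.txt >/dev/null; python3 st.py
echo '[[[0, 0, 0.0015], [0, 0, 0]], [[0, 0, 0.003], [0, 0, 0]], [[0, 0, 0.003], [0, 0, 0]]]' > rows.txt && python3 drive.py rows.txt >/dev/null; python3 st.py
```

```text
Mz [ 0.045  0.022 -0.011] F [ 0.4 -0.4 -0.4] rot [ 1.799e+02 -1.000e-01 -1.469e+02] p [ 0.4541 -0.3386  0.1638] j6 -40.0 w 0.0565
Mz [0.008 0.025 0.014] F [-0.9 -0.4 -1.3] rot [-179.9    0.  -146.8] p [ 0.4557 -0.3387  0.0187] j6 -39.9 w 0.0557
Mz [ 0.021  0.019 -0.08 ] F [-0.2  1.2 -0.8] rot [-180.     0.  -146.9] p [ 0.4552 -0.339   0.0156] j6 -39.9 w 0.056
```

```bash
echo '[[[0, 0, 0.001], [0, 0, 0]], [[0, 0, 0.002], [0, 0, 0]], [[0, 0, 0.002], [0, 0, 0]]]' > rows.txt && python3 drive.py rows.txt >/dev/null; python3 st.py
echo '[[[0, 0, 0.001], [0, 0, 0]], [[0, 0, 0.0015], [0, 0, 0]], [[0, 0, 0.0015], [0, 0, 0]]]' > rows.txt && python3 drive.py rows.txt >/dev/null; python3 st.py
echo '[[[0, 0, 0.001], [0, 0, 0]], [[0, 0, 0.0015], [0, 0, 0]], [[0, 0, 0.0015], [0, 0, 0]]]' > rows.txt && python3 drive.py rows.txt >/dev/null; python3 st.py
```

```text
Mz [-0.013  0.045  0.057] F [ 0.5 -0.3 -0.3] rot [ 180.    -0.  -146.9] p [ 0.4548 -0.3389  0.013 ] j6 -39.9 w 0.056
Mz [-0.015  0.049 -0.008] F [-0.2  0.7 -1.2] rot [ 180.    -0.  -146.9] p [ 0.4548 -0.3389  0.0114] j6 -39.9 w 0.0559
Mz [ 0.358  0.193 -0.055] F [0.3 1.  0.8] rot [-180.     0.  -146.8] p [ 0.4551 -0.3389  0.0103] j6 -39.9 w 0.056
```

```bash
echo '[[[0, 0, 0.0007], [0, 0, 0]], [[0, 0, 0.0007], [0, 0, 0]], [[0, 0, 0.0007], [0, 0, 0]]]' > rows.txt && python3 drive.py rows.txt >/dev/null; python3 st.py
echo '[[[0, 0, 0], [0, 0, 0]], [[0, 0, 0], [0, 0, 0]], [[0, 0, 0], [0, 0, 0]], [[0, 0, 0], [0, 0, 0]], [[0, 0, 0], [0, 0, 0]]]' > rows.txt && python3 drive.py rows.txt 0.088 >/dev/null; python3 st.py
echo '[[[0, 0, -0.015], [0, 0, 0]], [[0, 0, -0.04], [0, 0, 0]], [[-0.015, 0, -0.08], [0, 0, 0]], [[-0.055, 0, -0.12], [0, 0, 0]], [[-0.09, 0, -0.15], [0, 0, 0]], [[-0.09, 0, -0.15], [0, 0, 0]], [[-0.09, 0, -0.15], [0, 0, 0]]]' > rows.txt && python3 drive.py rows.txt >/dev/null; python3 st.py
python3 snap.py d
python3 - <<'E'
from plant import r, imaging, order
from h import *
c=dict(np.load("d.npz")); P=cloud(c); near=np.hypot(P[...,0]-.455,P[...,1]+.339)<.08
m=near&(P[...,2]>.026)&(P[...,2]<.045); print("cap top",np.median(P[m],axis=0),P[m][:,2].std())
f=c["frame"].astype(int); k=near&(f[...,0]-f[...,2]>40); b=max(cv2.findContours(k.astype(np.uint8),0,2)[0],key=cv2.contourArea)
print("coaster",cv2.minAreaRect(plane(c,b[:,0],.008)[:,:2].astype(np.float32)*1000))
t=imaging.capture("top"); cv2.imwrite("pics/e.png",np.vstack([c["frame"][:260,:,::-1],t["frame"][130:290,:,::-1]]))
E
```

```text
Mz [1.145 0.83  0.013] F [-2.   2.7 10.1] rot [-180.     0.  -146.8] p [ 0.4551 -0.3389  0.0102] j6 -39.9 w 0.0558
Mz [0.008 0.039 0.025] F [ 0.7  0.5 -0.5] rot [ 180.    -0.  -146.9] p [ 0.4548 -0.3389  0.0091] j6 -39.9 w 0.0837
Mz [-0.064 -0.129 -0.01 ] F [ 1.1  0.1 -0.2] rot [-179.7    0.3 -146.7] p [ 0.5348 -0.289   0.1634] j6 -46.8 w 0.0877
[ 0.5323 -0.2891  0.161 ] [-1.7986e+02  1.4000e-01 -1.4674e+02] [-10.   16.8 -13.7   0.  -59.2 -46.7]
cap top [ 0.45275869 -0.33983488  0.03398292] 0.0010660340613658332
coaster ((451.88818359375, -336.97039794921875), (90.05335998535156, 90.23934936523438), 77.0728759765625)
```

View pics/e.png

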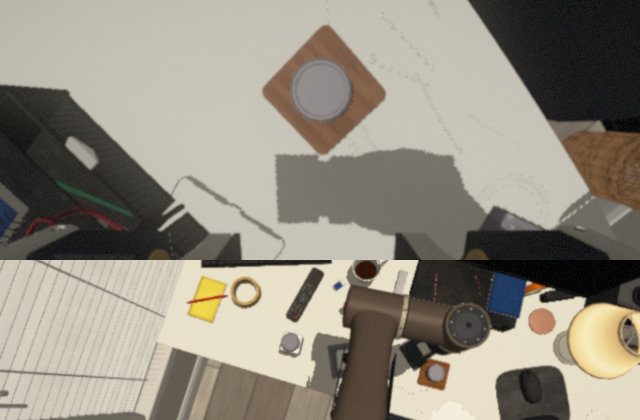

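The cap lies flat and centred on the coaster at (323,88), with its top at 34 mm. The right jar at (290,342) and the bystanders have not moved, so I'll hand in.

```bash
python3 -c "
from plant import r, imaging, order
print(r.get_state()['contact_force'],order.close_job())"
```

```text
the job is handed in; nothing more can be done
[0.13122509 0.55252491 0.07675979] None
```

The left jar turned out to have a left-hand thread; it stands open in the stand with its cap level and rim down on the coaster, the right jar closed and unmoved, and the job is handed in (no verdict was returned).

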